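Park the finger guard over the slicer's blade until its catches click

TASK

The vegetable slicer stands on its sloping stand with its blade bare. Take the finger guard by its grip, lay it on the upper part of the sloping bed and slide it down the guides, wide end first, until it is fully home over the blade and both spring catches have snapped in behind it; then let go. Leave the flat spare insert and the other things on the worktop where they are.

Things in the scene. Friction and masses are not known exactly. Their poses are not given: they have to be found in the camera images.
- guard: Finger guard, grey plastic, 110 g, loose, flat on the worktop. Flange 8 mm thick, 90 mm long: front half (x -45 to 0 mm, nose corners rounded 8 mm) 90 mm wide, rear half (x 0 to 45 mm) 72 mm wide, a square shoulder each side at x = 0. A deck 66 x 64 mm on it, top 12 mm above the underside. Origin: middle of the underside. -x: wide nose that goes in first; z: up through the grip.
- guard_grip (a point): Middle of the guard's upright grip block, 32 mm above the guard's origin (z): 28 mm thick along the guard's x, 60 mm wide along its y, from the deck (12 mm) up to 52 mm above the underside.
- slicer_bed: Sloping bed of the slicer, a black frame 270 x 116 mm with a wire stand and a bow handle at the high end; it stands fast. 30 degree slope, low end toward the robot. x up the slope, y across, z square off the bed. Origin: on the sliding surface, about 75 mm above the worktop; the guard is home when its origin and axes match these. The nose stop is at x = -46.5 mm, 8 mm high.
- bed_lips (a point): Upper end of the two steel guide lips, on the middle line of the sliding surface, x = 34 mm in slicer_bed. The lips run from x = -44 to 34 mm over the flange's edges, 38 mm and more from the middle; underside 11 mm above the bed (last 12 mm bent up), tops under 18 mm. Side walls are 94 mm apart below x = 0, 100 mm apart above x = 64 mm. Nothing else on the bed is higher.
- bed_landing (a point): Point on the open upper part of the sliding surface, x = 90 mm in slicer_bed (surface ends at x = 165 mm). A guard laid parallel to the bed with its origin here has its nose just above the lips; from here it slides straight down the slope to the bed's origin.
- catch_left (a joint): Spring catch in the bed's +y side, rad: 0 sprung in, grows as it is pushed outward (limit 0.25). Grey arm, 56 mm; its tooth reaches to 40 mm from the middle line, sloping side up the slope (x = 2 to 22 mm in slicer_bed), square face at x = 1.5 mm locks behind the guard's shoulder. The passing guard opens it to 0.1 to 0.15; passing both takes about 4 to 10 N.
- catch_right (a joint): The same catch in the -y side, in rad: 0 sprung in, grows as it is pushed outward.
- spare_insert: Flat spare insert of the slicer, grey plastic, same outline as the guard's flange (90 x 90 x 8 mm), a row of low steel teeth near its wide edge (15 mm high in all), no deck or grip; loose. It and the guard may lie at either of their two places. Origin: middle of its underside. Leave it.
- mug: Plain pale brown mug, 92 x 123 x 95 mm, loose, standing behind the guard and the insert, to the left. Origin: middle of its underside. Leave it.
- salt: Salt shaker, 44 mm across, 90 mm tall, loose, standing left of the slicer. Origin: middle of its underside. Leave it.
- jar: Tall glass jar with a lid, 83 mm across, 185 mm tall, loose, to the right behind the slicer. Origin: middle of its underside. Leave it.
Not all that is in view belongs to the job. There is more than one size of the guard; the one meant has the size given above.

How it is judged (in metres and radians):
On the way:
1. the guard, nose first between the guides, pushes both catches aside at once (value of joint each of catch_left, catch_right above 0.03 rad and x of guard in the frame of slicer_bed between 0 and 0.07 m and angle between the z axis of guard and the z axis of slicer_bed, either way round below 0.15 rad), for 0.05 s.
At the end, for the whole second after the job is handed in: The guard lies home on the bed (within 4 mm along the slope, 5 mm across and in height, flat within 0.08 rad), both catches are sprung back in behind it (under 0.03 rad), and it is released and at rest (x of guard in the frame of slicer_bed between -0.004 and 0.004 m and y of guard in the frame of slicer_bed between -0.005 and 0.005 m and z of guard in the frame of slicer_bed between -0.004 and 0.005 m and angle between the z axis of guard and the z axis of slicer_bed, either way round below 0.08 rad and value of joint each of catch_left, catch_right below 0.03 rad and linear speed of guard below 0.02 m/s); the robot touches nothing.
It fails at once if the spare insert is shifted by more than 25 mm (distance of spare_insert from where it was at the start of the episode above 0.025 m).
It fails at once if the mug, the salt shaker or the jar is shifted by more than 25 mm or knocked over (distance of any of mug, salt, jar from where it was at the start of the episode above 0.025 m or angle between any of mug, salt, jar's own z axis and vertical above 0.5 rad).
It also fails if it takes over 43 s, if anything falls off the work surface, if the arm or the gripper's body presses on something with over 40 N, if the wrist force passes 120 N, or if a joint passes its speed limit or range.

ROBOT

A 6-joint arm with a two-finger parallel gripper is mounted at the origin on a cart in front of the work surface, level with it; the furniture and walls round the work are solid. World frame = base frame: x ahead of the robot, y to its left, z up, the work surface at z = 0. Lengths are in m, angles in degrees, forces in N, time in s.
With the tool pointing down it reaches from about 0.375 to 0.9 m from the base axis. Payload 3.1 kg.
Tool frame: the origin (TCP) lies at the very end of the fingers, on their centre line; the grasp point (between the pads) lies 19 mm behind it; z points along the fingers, x is the direction in which the jaws open and shut, and the axes are right-handed (so a half turn about z gives the same grasp; the last joint's range is limited). The gripper opens to 87 mm and grips with 3 to 60 N. Pads are 19 mm wide; open, the fingers measure 117 mm over their backs; the gripper's body (75 mm by 190 mm) begins 51 mm behind the grasp point.
Start: joints at [55.033, 30.224, 82.088, -0, 67.689, -10.227], TCP at [0.262, 0.568, 0.223] pointing down, gripper open.
Joint ranges: [-176.69, 176.69], [-43.24, 126.21], [12.49, 139.97], [-82, 262], [0, 151.66], [-163.58, 163.58]. Speed limits (degrees/s): [159.86, 159.86, 180, 180, 180, 180].

INTERFACE

Orientations are given as a 3x3 rotation matrix whose columns are the frame's x, y, z axes.
In Python, from rig import bot gives the robot as it stands.
- The arm moves only by the tool arm_command, never from a script. Its argument "plan" is a list of rows, each an object of numbers: "claw": the opening, from 0 (shut) to 1 (fully open); "dx", "dy", "dz": the shift along the tool's x, y, z in cm; "twist": the turn about the tool's z in degrees. A call has 1 to 8 rows; each row is the pose to reach, as a shift and turn from the pose measured when the call began, along the tool's axes at that moment; what a row does not reach only later rows make up. A row lasts 1/12 s, in which the tool goes at most 41.7 mm and 7.16 degrees, less where a joint would pass 70% of its speed; a pose out of reach is approached as far as the arm can. A call with a gripper value outside its range is refused whole. The fingers move at their own pace and stop on an object; the grip force is fixed at half the most. Time passes only in rows, so rows that repeat a pose let the fingers close. It gives the time, the measured TCP pose, the force and the opening at its end, in the units of the state.
- bot.read_state(): the state, without advancing time (a new reading comes with each control period).
- bot.capture(name): name is "side" or "top"; returns the picture (420x560x3 uint8, red, green, blue); there is no depth.
- bot.calibration(name): a dict with "intrinsics" (3x3 intrinsics, pixels), "rvec" (rotation vector, rad) and "tvec" (3), from world to camera coordinates, as OpenCV has them. Camera axes: x right, y down, z forward; pixel columns grow to the right and rows downward; lengths in m; the calibration is good to about 2 mm. A picture is of the moment at which its call begins. calibration takes no time and is no camera call.
- bot.hand_in(): hands the job in, once; it reports no verdict.
The state is a dict: "time_s": time; "joint_positions": joint angles; "qvel": joint speeds; "tau": joint torques, N m; "position": TCP position; "tcp_rot": TCP orientation; "force": force on the tool from outside, world axes, zero at the start; "moment": the same for the moment, N m; "opening": opening from 0.0 (shut) to 1.0 (fully open).
Only numpy, scipy, OpenCV 4.12 (cv2) and the standard library are available. Lean on these libraries where they do the work, as an engineer would, in place of code of your own. Each camera call takes 0.05 s, during which the arm holds its last target.

## Working session

There is one attempt and no reset: what is moved stays moved. The work goes in short steps, Python scripts to look and compute and a tool call to move; the robot and the scene stay as the last step left them, time stands still between calls to the robot, and variables do not carry over. Pictures are saved under pics/ and viewed, and the job is handed in when it is done.

Besides the shell and the picture viewer there is one more tool, called after "Call:" as name(argument=value, ...) on one line, values as JSON. arm_command: Moves the arm, as the interface text tells. Its arguments: {"type":"object","properties":{"plan":{"type":"array"}},"required":["plan"]}

```bash
ls; mkdir -p pics; cat > h.py <<'E'
import numpy as np, cv2
from rig import bot
def save(n,f):
    im=bot.capture(n); cv2.imwrite('pics/'+f,im[:,:,::-1]); return im
def cam(n):
    c=bot.calibration(n); K=np.array(c['intrinsics'],float); R=cv2.Rodrigues(np.array(c['rvec'],float))[0]; t=np.array(c['tvec'],float).ravel(); return K,R,t
def ray(n,p):
    K,R,t=cam(n); d=R.T@np.linalg.inv(K)@np.array([p[0],p[1],1.]); return -R.T@t,d/np.linalg.norm(d)
def onz(n,p,z):
    c,d=ray(n,p); return c+d*(z-c[2])/d[2]
def tri(p1,p2,n1='top',n2='side'):
    a,u=ray(n1,p1); b,v=ray(n2,p2)
    A=np.c_[u,-v]; s=np.linalg.lstsq(A,b-a,rcond=None)[0]; P=a+u*s[0];Q=b+v*s[1]; return (P+Q)/2,np.linalg.norm(P-Q)
def proj(n,P):
    K,R,t=cam(n); return cv2.projectPoints(np.array(P,float).reshape(-1,1,3),cv2.Rodrigues(R)[0],t,K,None)[0].reshape(-1,2)
E
python3 - <<'E'
from h import *
save('top','t0.png'); save('side','s0.png')
for n in('top','side'):
    K,R,t=cam(n); print(n,-R.T@t,R[2],K[0,0])
s=bot.read_state(); print(s)
E
```

```text
pics
top [0.38321651 0.05383859 1.20270901] [ 0.1173124   0.00430631 -0.99308573] 422.57901552525243
side [ 0.1059135  -0.91904283  0.99760019] [ 0.29310965  0.69313799 -0.65851839] 478.78298742215054
{'time_s': 0.1, 'joint_positions': array([ 5.50340563e+01,  3.02723353e+01,  8.21495338e+01, -9.70437785e-04,
        6.76904306e+01, -1.02267318e+01]), 'qvel': array([ 0.0024657 , -0.11179395, -0.16406834,  0.02407268, -0.05002264,
        0.14603563]), 'tau': array([ 6.28204202e-05, -4.40986633e+01, -1.77150357e+01,  6.35298388e-02,
        5.34598588e-02, -6.68914140e-05]), 'position': array([0.26113815, 0.56709483, 0.22168077]), 'tcp_rot': array([[ 4.18481811e-01,  9.08224499e-01, -1.11041251e-03],
       [ 9.08223124e-01, -4.18483152e-01, -1.61518351e-03],
       [-1.93163816e-03, -3.32577400e-04, -9.99998079e-01]]), 'force': array([-0.32722661,  0.61355637,  0.03262859]), 'moment': array([-0.04906086, -0.00311746,  0.05380385]), 'opening': 0.9996571155715361}
```

View pics/t0.png

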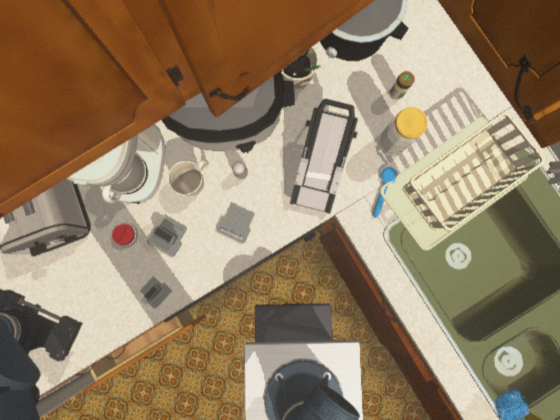

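View pics/s0.png

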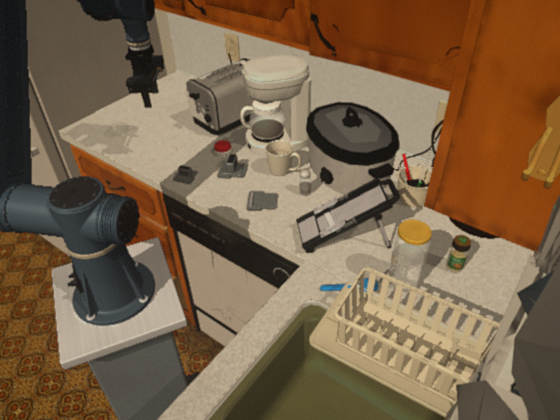

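```bash
python3 - <<'E'
import cv2,numpy as np
t=cv2.imread('pics/t0.png'); s=cv2.imread('pics/s0.png')
a=cv2.resize(t[195:315,130:290],None,fx=5,fy=5,interpolation=cv2.INTER_CUBIC)
cv2.imwrite('pics/c1.png',a)
cv2.imwrite('pics/c2.png',cv2.resize(s[140:220,165:300],None,fx=5.9,fy=5.9,interpolation=cv2.INTER_CUBIC))
cv2.imwrite('pics/c3.png',cv2.resize(t[92:222,275:375],None,fx=4.6,fy=4.6,interpolation=cv2.INTER_CUBIC))
cv2.imwrite('pics/c4.png',cv2.resize(s[170:255,285:410],None,fx=6.2,fy=6.2,interpolation=cv2.INTER_CUBIC))
E
```

```text
(no output)
```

View pics/c1.png

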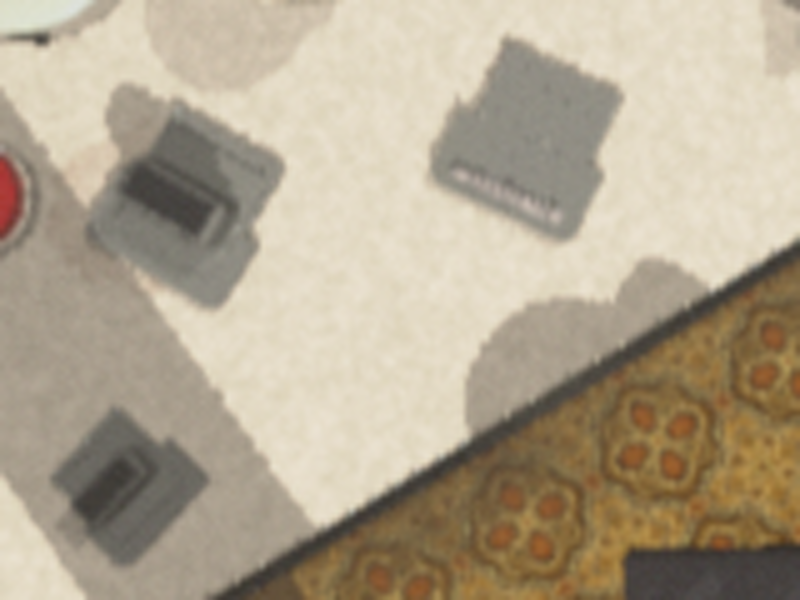

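View pics/c2.png

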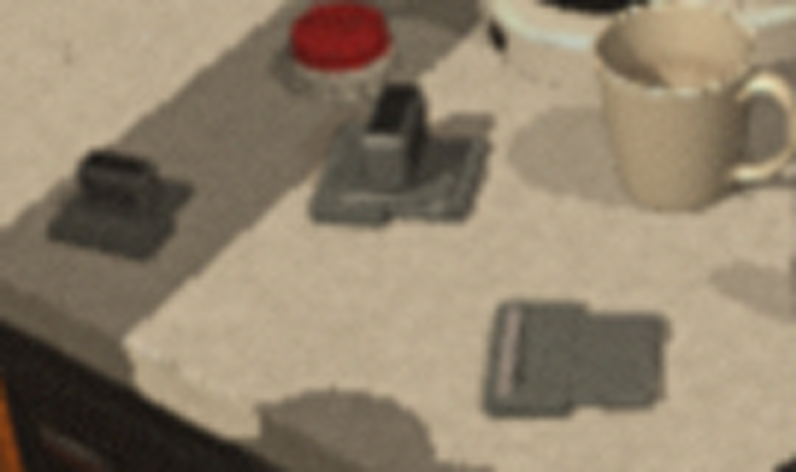

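View pics/c3.png

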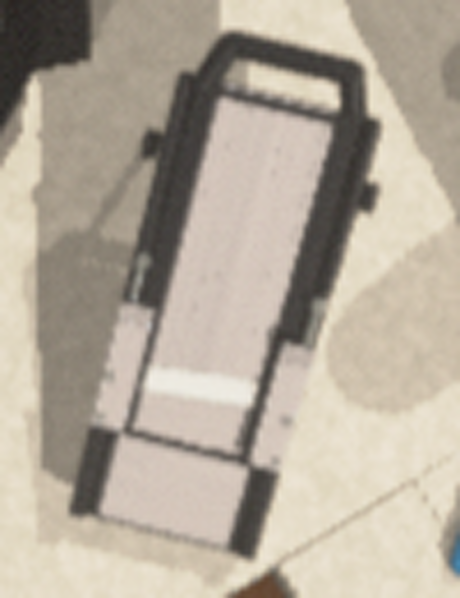

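View pics/c4.png

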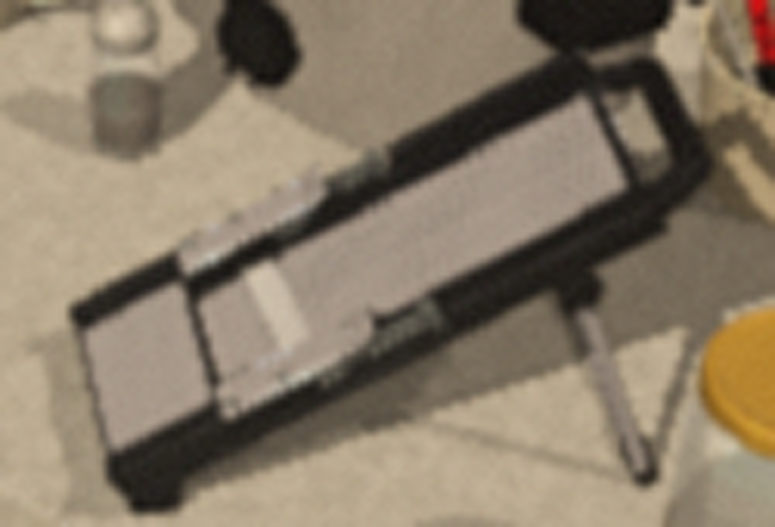

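```bash
python3 - <<'E'
from h import *
T=lambda x,y:(275+(x+.5)/4.6-.5,92+(y+.5)/4.6-.5)
S=lambda x,y:(285+(x+.5)/6.2-.5,170+(y+.5)/6.2-.5)
P={}
for k,a,b in [('stopL',(125,432),(187,283)),('stopR',(248,462),(214,403)),('endL',(217,95),(588,97)),('endR',(334,122),(632,186)),
 ('lowL',(100,518),(80,325)),('lowR',(232,550),(110,450))]:
    p,e=tri(T(*a),S(*b)); P[k]=p; print(k,p.round(4),round(e,4))
for k in('stop','end','low'):
    print(k,((P[k+'L']+P[k+'R'])/2).round(4),np.linalg.norm(P[k+'L']-P[k+'R']).round(4))
d=(P['endL']+P['endR']-P['stopL']-P['stopR'])/2; print(np.linalg.norm(d),np.degrees(np.arctan2(d[1],d[0])),np.degrees(np.arcsin(d[2]/np.linalg.norm(d))))
for k in('stop','end','low'):
    v=P[k+'L']-P[k+'R']; print(np.degrees(np.arctan2(-v[0],v[1])))
# guard / candidates
C=lambda x,y:(130+(x+.5)/5-.5,195+(y+.5)/5-.5)
for n,pts in dict(big=[(90,228),(216,306),(283,165),(175,100)],ins=[(432,170),(570,240),(622,97),(508,37)],small=[(52,478),(115,408),(207,480),(125,565)]).items():
    q=np.array([onz('top',C(*p),.008) for p in pts])[:,:2]; print(n,q.round(3).tolist(),[round(float(np.linalg.norm(q[i]-q[(i+1)%4])),4) for i in range(4)],q.mean(0).round(4))
E
```

```text
stopL [ 0.5811 -0.0125  0.0582] 0.0006
stopR [ 0.5604 -0.0851  0.0541] 0.0037
endL [ 0.7552 -0.0645  0.1488] 0.0012
endR [ 0.7367 -0.1286  0.1525] 0.0012
lowL [0.5328 0.0029 0.0371] 0.0001
lowR [ 0.5113 -0.0761  0.0361] 0.0003
stop [ 0.5707 -0.0488  0.0561] 0.0756
end [ 0.746  -0.0965  0.1507] 0.0669
low [ 0.5221 -0.0366  0.0366] 0.0819
0.20475075892712097 -15.251381397607561 27.49720016790581
-15.937881031342643
-16.12700815038177
-15.206350375056962
big [[0.444, 0.425], [0.399, 0.353], [0.477, 0.316], [0.516, 0.377]] [0.0849, 0.0872, 0.0727, 0.086] [0.4589 0.368 ]
ins [[0.472, 0.231], [0.431, 0.154], [0.511, 0.123], [0.547, 0.187]] [0.088, 0.0861, 0.0739, 0.0869] [0.4905 0.1737]
small [[0.305, 0.445], [0.343, 0.41], [0.302, 0.358], [0.257, 0.403]] [0.0514, 0.066, 0.0642, 0.0637] [0.3019 0.4039]
```

```bash
python3 - <<'E'
from h import *
im=cv2.imread('pics/t0.png'); g=cv2.GaussianBlur(im,(3,3),0).max(2).astype(float)
th=np.radians(-15.3); a=np.radians(30)
def frame(psi): 
    x=np.array([np.cos(a)*np.cos(psi),np.cos(a)*np.sin(psi),np.sin(a)]); y=np.array([-np.sin(psi),np.cos(psi),0]); return x,y,np.cross(x,y)
ex,ey,n=frame(th); O=np.array([.6085,-.059,.075])
def onbed(p,h=0):
    c,d=ray('top',p); return c+d*((O+h*n-c)@n)/(d@n)
L=[];R=[]
for r in range(118,160):
    # center col along axis
    P=O+ex*((r-170)/-0.36*1e-3)  # rough
    c=int(round(np.interp(r,[113,190],[335,314])))
    row=g[r]; t=120
    l=c
    while row[l]>t:l-=1
    rr=c
    while row[rr]>t: rr+=1
    lx=l+(t-row[l])/(row[l+1]-row[l]); rx=rr-1+(row[rr-1]-t)/(row[rr-1]-row[rr])
    L.append(onbed((lx,r))-O);R.append(onbed((rx,r))-O)
L=np.array(L);R=np.array(R)
for i in range(0,len(L),4): print((L[i]@np.c_[ex,ey]).round(4),(R[i]@np.c_[ex,ey]).round(4))
M=L[:,None]
pl=np.polyfit(L@ex,L@ey,1);pr=np.polyfit(R@ex,R@ey,1);print(pl,pr)
Lq=proj('top',[O+x*ex+y*ey+z*n for x,y,z in[(-46.5e-3,-.047,0),(-46.5e-3,.047,0),(.165,.05,0),(.165,-.05,0),(.034,.038,.011),(.034,-.038,.011),(.0015,.04,.008),(.0015,-.04,.008),(0,0,0),(.09,0,0)]])
Lq2=proj('side',[O+x*ex+y*ey+z*n for x,y,z in[(-46.5e-3,-.047,0),(-46.5e-3,.047,0),(.165,.05,0),(.165,-.05,0),(.034,.038,.011),(.034,-.038,.011),(.0015,.04,.008),(.0015,-.04,.008),(0,0,0),(.09,0,0)]])
im=cv2.imread('pics/t0.png');s=cv2.imread('pics/s0.png')
A=cv2.resize(im[92:222,275:375],None,fx=4.5,fy=4.5,interpolation=cv2.INTER_CUBIC)
for q in Lq: cv2.circle(A,tuple(int(v) for v in ((q-[275,92]+.5)*4.5)),3,(0,0,255),-1)
B=cv2.resize(s[170:255,285:370+0],None,fx=4,fy=4,interpolation=cv2.INTER_CUBIC)
B=cv2.resize(s[165:255,290:365],None,fx=4,fy=4)
B=cv2.resize(s[165:260,285:400],None,fx=3,fy=3,interpolation=cv2.INTER_CUBIC)
for q in Lq2: cv2.circle(B,tuple(int(v) for v in ((q-[285,165]+.5)*3)),2,(0,0,255),-1)
W=np.zeros((A.shape[0],A.shape[1]+B.shape[1],3),np.uint8);W[:,:A.shape[1]]=A;W[:B.shape[0],A.shape[1]:]=B
cv2.imwrite('pics/ov.png',W)
E
```

```text
[0.1476 0.0337] [ 0.1625 -0.0295]
[0.137  0.0337] [ 0.1532 -0.0346]
[0.1263 0.0339] [ 0.1426 -0.0344]
[0.1156 0.0341] [ 0.132  -0.0343]
[0.1047 0.0342] [ 0.1212 -0.0342]
[0.0938 0.0342] [ 0.1104 -0.0342]
[0.0828 0.0346] [ 0.0994 -0.0339]
[0.0717 0.0346] [ 0.0885 -0.0341]
[0.0605 0.0347] [ 0.0774 -0.0339]
[0.0493 0.0347] [ 0.0664 -0.0344]
[0.0379 0.0349] [ 0.055  -0.0338]
[-0.01058373  0.03528863] [ 0.00287051 -0.0343083 ]
```

View pics/ov.png

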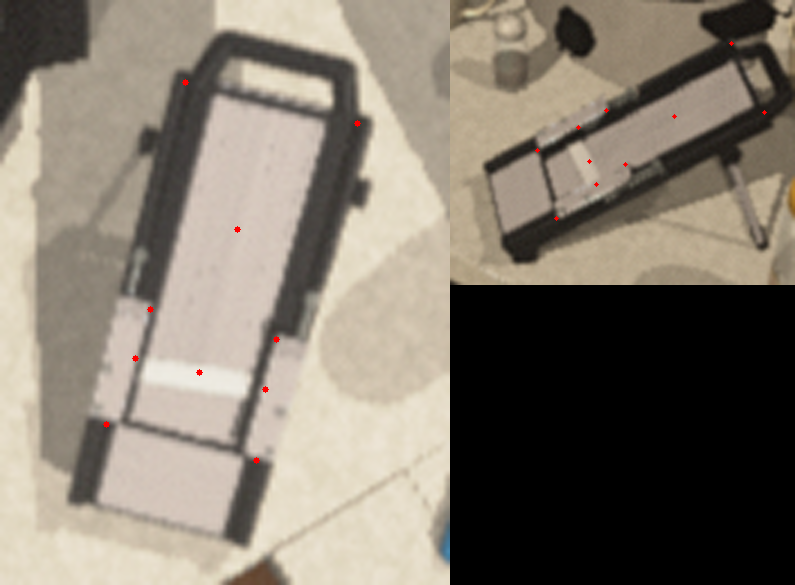

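```bash
python3 - <<'E'
from h import *
C=lambda x,y:(130+(x+.5)/5-.5,195+(y+.5)/5-.5)
D=lambda x,y:(165+(x+.5)/5.9-.5,140+(y+.5)/5.9-.5)
print('grip top',tri(C(168,198),D(397,110)))
q=[onz('top',C(*p),.052)for p in[(120,190),(140,160),(217,205),(200,235)]];print(np.array(q).round(4),np.mean(q,0))
print('red',tri((123,234),(222,146)))
print('mug rim',tri((186,178),(282,147)),'jar',tri((411,122),(415,232)),'salt',tri((239,168),(305,176)))
O=np.array([.459,.368,0]);
for psi in(-31,):
    p=np.radians(psi);ex=np.array([np.cos(p),np.sin(p),0]);ey=np.array([-ex[1],ex[0],0])
    im=cv2.imread('pics/t0.png');A=cv2.resize(im[195:315,130:290],None,fx=5,fy=5,interpolation=cv2.INTER_CUBIC)
    for x,y,z in [(-45,45,8),(-45,-45,8),(0,45,8),(0,-45,8),(0,36,8),(0,-36,8),(45,36,8),(45,-36,8),(14,30,52),(-14,30,52),(-14,-30,52),(14,-30,52)]:
        u=proj('top',O+(x*ex+y*ey)/1e3+[0,0,z/1e3])[0]; cv2.circle(A,tuple(int(v) for v in((u-[130,195]+.5)*5)),3,(0,0,255) if z<9 else (0,255,0),-1)
    cv2.imwrite('pics/og.png',A[50:350,50:350])
E
```

```text
grip top (array([0.45768388, 0.36978711, 0.04876903]), np.float64(0.0005128238206759837))
[[0.4622 0.3953 0.052 ]
 [0.4784 0.3845 0.052 ]
 [0.4528 0.3422 0.052 ]
 [0.4367 0.3514 0.052 ]] [0.45751034 0.36831777 0.052     ]
red (array([0.46086969, 0.48982057, 0.02356245]), np.float64(0.0029786695303955432))
mug rim (array([0.60720119, 0.29603588, 0.09586305]), np.float64(0.009164685205052708)) jar (array([ 0.7143663 , -0.28297582,  0.17748243]), np.float64(0.0007933662802857035)) salt (array([0.6323382 , 0.15886226, 0.06435135]), np.float64(0.0019699423608890944))
```

View pics/og.png

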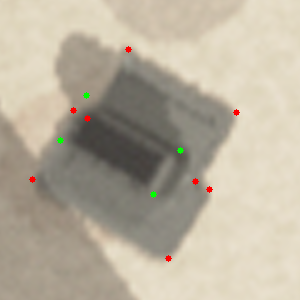

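Candidates: (168,236) with a grip, about 90×90 mm, wide half in front; (155,291) with a grip but only about 66 mm wide, so the wrong size; (235,222) flat with teeth, so the spare insert. The enlarged crop confirms (168,236) is the guard. I'll move above it.

Call:
arm_command(plan=[{"dx": -1.0,"dy": 2.6,"dz": 0.5,"twist": 1,"claw": 1},{"dx": -2.3,"dy": 6.2,"dz": 2,"twist": 2.5,"claw": 1},{"dx": -3.6,"dy": 9.7,"dz": 4,"twist": 4,"claw": 1},{"dx": -4.9,"dy": 13.2,"dz": 6,"twist": 5.5,"claw": 1},{"dx": -6.3,"dy": 16.7,"dz": 8,"twist": 6.3,"claw": 1},{"dx": -7.6,"dy": 20.3,"dz": 9.5,"twist": 6.3,"claw": 1},{"dx": -8.9,"dy": 23.8,"dz": 10.5,"twist": 6.3,"claw": 1},{"dx": -9.8,"dy": 26.2,"dz": 11,"twist": 6.3,"claw": 1}])

```text
time_s: 0.77
position: [0.4593, 0.3651, 0.1096]
tcp_rot: [[0.517, 0.856, -0.003], [0.856, -0.517, -0.004], [-0.005, -0.001, -1.0]]
force: [0.3, 0.1, 0.0]
opening: 0.998
```

```bash
python3 - <<'E'
from h import *
save('side','s1.png');save('top','t1.png')
s=bot.read_state();print(s['time_s'],s['position'],s['tcp_rot'],s['force'])
t=cv2.imread('pics/t1.png');q=cv2.imread('pics/s1.png')
a=cv2.resize(t[175:295,110:210],None,fx=4,fy=4,interpolation=cv2.INTER_CUBIC);b=cv2.resize(q[110:230,165:265],None,fx=4,fy=4,interpolation=cv2.INTER_CUBIC)
cv2.imwrite('pics/c5.png',np.hstack([a,b]))
E
```

```text
0.8667 [0.46068509 0.36489966 0.11015871] [[ 5.20320610e-01  8.53968305e-01 -2.14410846e-03]
 [ 8.53962071e-01 -5.20325011e-01 -3.26574441e-03]
 [-3.90447547e-03 -1.31753173e-04 -9.99992369e-01]] [-0.86919383  0.5069076   0.53011502]
```

View pics/c5.png

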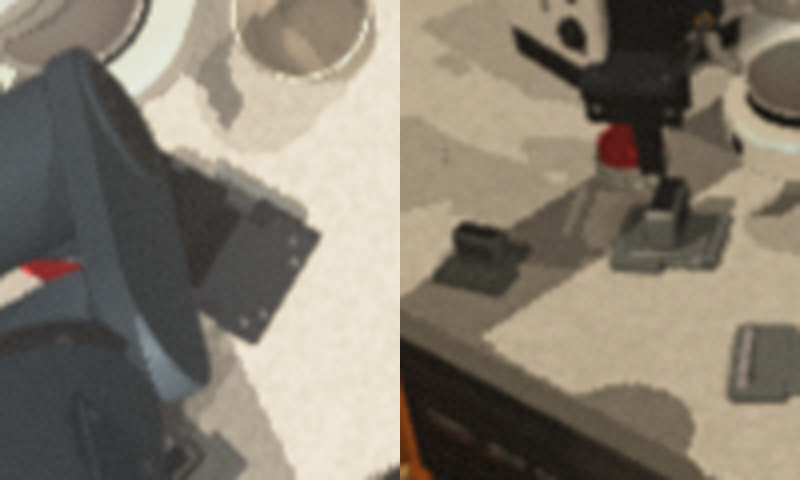

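Call:
arm_command(plan=[{"dx": 0.1,"dy": -0.4,"dz": 1.5,"twist": 0,"claw": 1},{"dx": 0.1,"dy": -0.4,"dz": 4,"twist": 0,"claw": 1},{"dx": 0.1,"dy": -0.4,"dz": 6.5,"twist": 0,"claw": 1},{"dx": 0.1,"dy": -0.4,"dz": 8,"twist": 0,"claw": 1},{"dx": 0.1,"dy": -0.4,"dz": 8.5,"twist": 0,"claw": 1},{"dx": 0.1,"dy": -0.4,"dz": 8.5,"twist": 0,"claw": 1}])

```text
time_s: 1.37
position: [0.456, 0.3676, 0.0238]
tcp_rot: [[0.52, 0.854, -0.005], [0.854, -0.52, -0.005], [-0.007, -0.002, -1.0]]
force: [-0.9, -0.6, 0.0]
opening: 0.999
```

```bash
python3 - <<'E'
from h import *
save('side','s2.png')
s=bot.read_state();print(s['time_s'],s['position'],s['tcp_rot'],s['force'])
q=cv2.imread('pics/s2.png')
cv2.imwrite('pics/c6.png',cv2.resize(q[110:230,165:265],None,fx=5,fy=5,interpolation=cv2.INTER_CUBIC))
E
```

```text
1.4167 [0.45694952 0.36803223 0.02498768] [[ 5.19688423e-01  8.54350455e-01 -3.04019296e-03]
 [ 8.54343401e-01 -5.19696773e-01 -3.55208767e-03]
 [-4.61470618e-03 -7.51389950e-04 -9.99989070e-01]] [ 0.01695685  0.94056975 -0.16854368]
```

View pics/c6.png

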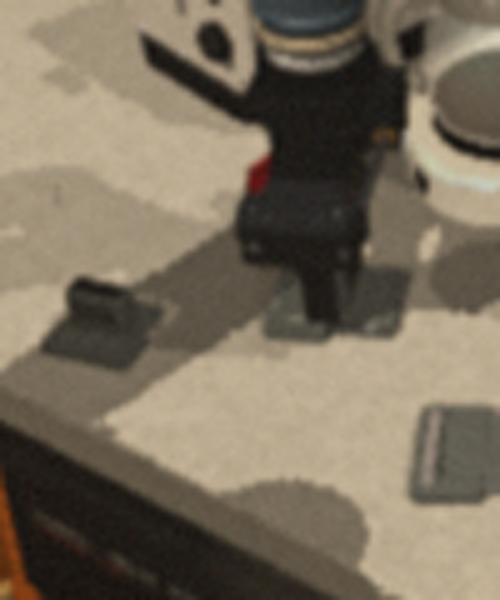

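Call:
arm_command(plan=[{"claw": 0},{"claw": 0},{"claw": 0},{"claw": 0},{"claw": 0},{"claw": 0}])

```text
$.plan[0]: bad value
```

Call:
arm_command(plan=[{"dx": 0,"dy": 0,"dz": 0,"twist": 0,"claw": 0},{"dx": 0,"dy": 0,"dz": 0,"twist": 0,"claw": 0},{"dx": 0,"dy": 0,"dz": 0,"twist": 0,"claw": 0},{"dx": 0,"dy": 0,"dz": 0,"twist": 0,"claw": 0},{"dx": 0,"dy": 0,"dz": 0,"twist": 0,"claw": 0},{"dx": 0,"dy": 0,"dz": 0,"twist": 0,"claw": 0}])

```text
time_s: 1.92
position: [0.4573, 0.3682, 0.0256]
tcp_rot: [[0.52, 0.854, -0.002], [0.854, -0.52, -0.003], [-0.004, -0.0, -1.0]]
force: [-1.2, -0.2, 2.4]
opening: 0.689
```

Call:
arm_command(plan=[{"dx": 0,"dy": 0,"dz": -1,"twist": 0,"claw": 0},{"dx": 0,"dy": 0,"dz": -4,"twist": 0,"claw": 0},{"dx": 0,"dy": 0,"dz": -8,"twist": 0,"claw": 0},{"dx": 0,"dy": 0,"dz": -12,"twist": 0,"claw": 0},{"dx": 0,"dy": 0,"dz": -16,"twist": 0,"claw": 0},{"dx": 0,"dy": 0,"dz": -19,"twist": 0,"claw": 0},{"dx": 0,"dy": 0,"dz": -20,"twist": 0,"claw": 0}])

```text
time_s: 2.5
position: [0.4601, 0.3702, 0.2318]
tcp_rot: [[0.52, 0.854, 0.007], [0.854, -0.52, 0.002], [0.006, 0.005, -1.0]]
force: [0.2, 1.0, -0.6]
opening: 0.689
```

```bash
python3 - <<'E'
from h import *
save('side','s3.png')
s=bot.read_state();print(s['time_s'],s['position'],s['tcp_rot'],s['force'],s['opening'])
q=cv2.imread('pics/s3.png')
cv2.imwrite('pics/c7.png',cv2.resize(q[40:190,165:315],None,fx=4,fy=4,interpolation=cv2.INTER_CUBIC))
E
```

```text
2.55 [0.46002095 0.37013059 0.23134565] [[ 0.519706    0.8543166   0.00698677]
 [ 0.85432898 -0.51972912  0.00190579]
 [ 0.00525938  0.00497855 -0.99997378]] [ 0.79766141  0.56296436 -0.22012184] 0.6886643369207686
```

View pics/c7.png

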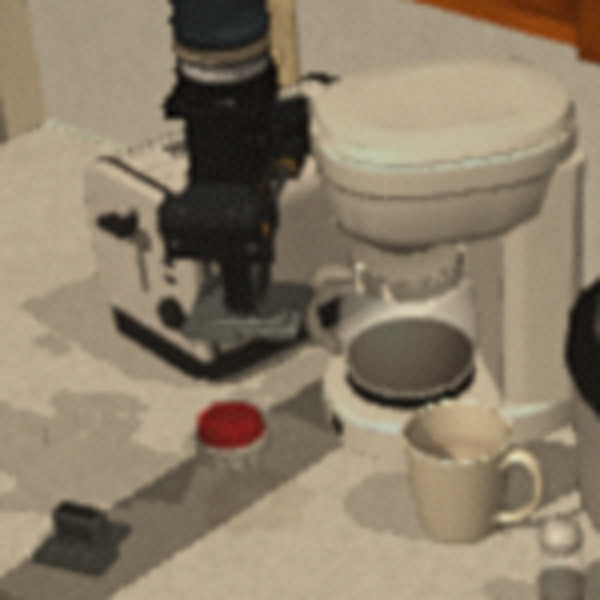

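```bash
python3 - <<'E'
from h import *
for p in [(292,90),(285,110),(245,150),(298,80),(315,75),(205,95),(240,100)]:
    print(p,onz('top',p,.1).round(3),onz('top',p,.22).round(3))
print('cooker knob', tri((245,72),(352,114)))
# cabinet lower corner
print('cab', tri((213,102),(410,75)))
R=np.array(bot.read_state()['tcp_rot']);p=np.array(bot.read_state()['position'])
for T in [(.6727,-.0766,.225)]:
    print((R.T@(np.array(T)-p)*100).round(2))
E
```

```text
(292, 90) [0.838 0.008 0.1  ] [0.788 0.013 0.22 ]
(285, 110) [0.782 0.029 0.1  ] [0.739 0.032 0.22 ]
(245, 150) [0.674 0.139 0.1  ] [0.642 0.129 0.22 ]
(298, 80) [ 0.866 -0.009  0.1  ] [ 0.813 -0.002  0.22 ]
(315, 75) [ 0.879 -0.055  0.1  ] [ 0.825 -0.044  0.22 ]
(205, 95) [0.83  0.245 0.1  ] [0.781 0.224 0.22 ]
(240, 100) [0.813 0.15  0.1  ] [0.766 0.14  0.22 ]
cooker knob (array([0.78890836, 0.1280362 , 0.27484782]), np.float64(0.043067045767839596))
cab (array([0.81184774, 0.12829418, 0.36265941]), np.float64(0.2274215860564763))
[-27.12  41.38   0.7 ]
```

View pics/s3.png

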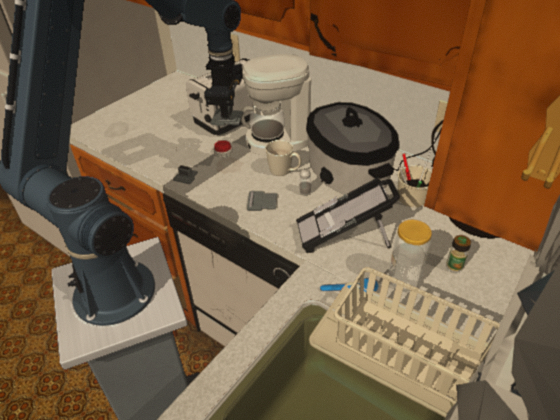

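Call:
arm_command(plan=[{"dx": -1.4,"dy": 1.4,"dz": 0,"twist": -1,"claw": 0},{"dx": -4,"dy": 3.9,"dz": 0,"twist": -3,"claw": 0},{"dx": -6.8,"dy": 6.6,"dz": 0,"twist": -5,"claw": 0},{"dx": -9.6,"dy": 9.3,"dz": 0,"twist": -7,"claw": 0},{"dx": -12.4,"dy": 12,"dz": 0,"twist": -9,"claw": 0},{"dx": -15.2,"dy": 14.7,"dz": 0,"twist": -11,"claw": 0},{"dx": -17.6,"dy": 17.2,"dz": 0,"twist": -13,"claw": 0},{"dx": -19.5,"dy": 19,"dz": 0,"twist": -15,"claw": 0}])

```text
time_s: 3.22
position: [0.5202, 0.1019, 0.2293]
tcp_rot: [[0.281, 0.96, 0.003], [0.96, -0.281, 0.001], [0.002, 0.003, -1.0]]
force: [0.2, -0.9, -0.8]
opening: 0.685
```

```bash
python3 - <<'E'
from h import *
s=bot.read_state();print(s['time_s'],s['position'],s['tcp_rot'],s['force'],s['opening'])
R=s['tcp_rot'];p=s['position']
for T in [(.55,-.03,.23),(.6727,-.0766,.225)]:
    print((R.T@(np.array(T)-p)*100).round(2))
print(np.degrees(np.arctan2(R[1,0],R[0,0])))
E
```

```text
3.2167 [0.52020856 0.10193797 0.22930541] [[ 0.28083954  0.95974897  0.00332687]
 [ 0.9597525  -0.28084468  0.00118485]
 [ 0.00207149  0.00286022 -0.99999376]] [ 0.22980567 -0.85944981 -0.77321785] 0.6845940091249546
[-11.83   6.56  -0.08]
[-12.85  19.65   0.46]
73.68964663846951
```

Call:
arm_command(plan=[{"dx": -3,"dy": 1.7,"dz": 0,"twist": -0.5,"claw": 0},{"dx": -6.4,"dy": 3.6,"dz": 0,"twist": -0.8,"claw": 0},{"dx": -9.6,"dy": 5.8,"dz": 0,"twist": -0.8,"claw": 0},{"dx": -11.8,"dy": 8.8,"dz": 0,"twist": -0.8,"claw": 0},{"dx": -12.6,"dy": 12.5,"dz": 0.2,"twist": -0.8,"claw": 0},{"dx": -12.8,"dy": 16,"dz": 0.4,"twist": -0.8,"claw": 0},{"dx": -12.9,"dy": 18.8,"dz": 0.5,"twist": -0.8,"claw": 0},{"dx": -12.9,"dy": 19.7,"dz": 0.5,"twist": -0.8,"claw": 0}])

```text
time_s: 3.88
position: [0.6755, -0.0795, 0.2215]
tcp_rot: [[0.269, 0.963, 0.003], [0.963, -0.269, 0.001], [0.002, 0.002, -1.0]]
force: [0.1, 0.0, -0.6]
opening: 0.686
```

```bash
python3 - <<'E'
from h import *
save('side','s4.png');save('top','t4.png')
s=bot.read_state();print(s['time_s'],s['position'],s['tcp_rot'],s['force'],s['opening'])
R=s['tcp_rot'];p=s['position']
for T in [(.6727,-.0766,.165),(.6727,-.0766,.1456)]:
    print((R.T@(np.array(T)-p)*100).round(2))
print(np.degrees(np.arctan2(R[1,0],R[0,0])))
q=cv2.imread('pics/s4.png');t=cv2.imread('pics/t4.png')
cv2.imwrite('pics/c8.png',np.hstack([cv2.resize(q[120:270,270:420],None,fx=4,fy=4,interpolation=cv2.INTER_CUBIC)[:,:400+200],cv2.resize(t[80:230,300:350],None,fx=4,fy=4,interpolation=cv2.INTER_CUBIC)]))
cv2.imwrite('pics/c9.png',cv2.resize(t[80:230,250:400],None,fx=4,fy=4,interpolation=cv2.INTER_CUBIC))
E
```

```text
3.9833 [ 0.67286054 -0.0776324   0.2217663 ] [[ 2.68130888e-01  9.63382342e-01 -5.38882581e-04]
 [ 9.63380308e-01 -2.68129047e-01  2.27956344e-03]
 [ 2.05160109e-03 -1.13037024e-03 -9.99997257e-01]] [-0.89591604 -0.44119773 -0.33573396] 0.6842575790465173
[ 0.08 -0.04  5.68]
[ 0.08 -0.03  7.62]
74.44689241151191
```

View pics/c8.png

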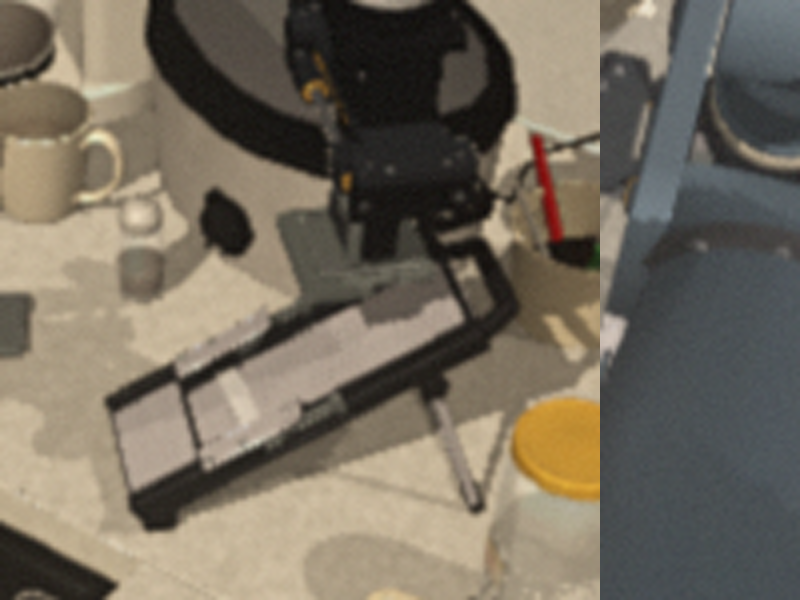

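View pics/c9.png

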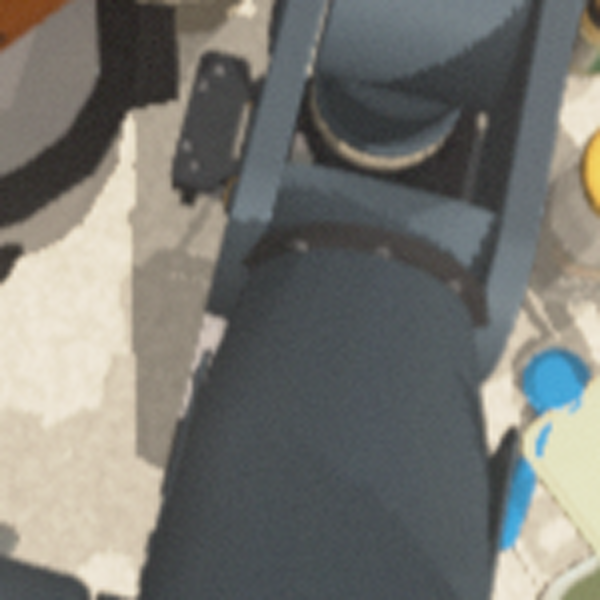

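Call:
arm_command(plan=[{"dx": 0.1,"dy": 0,"dz": 1.5,"twist": 0,"claw": 0},{"dx": 0.1,"dy": 0,"dz": 3.5,"twist": 0,"claw": 0},{"dx": 0.1,"dy": 0,"dz": 4.8,"twist": 0,"claw": 0},{"dx": 0.1,"dy": 0,"dz": 5.3,"twist": 0,"claw": 0},{"dx": 0.1,"dy": 0,"dz": 5.6,"twist": 0,"claw": 0},{"dx": 0.1,"dy": 0,"dz": 5.9,"twist": 0,"claw": 0},{"dx": 0.1,"dy": 0,"dz": 6.2,"twist": 0,"claw": 0}])

```text
time_s: 4.57
position: [0.673, -0.0762, 0.1607]
tcp_rot: [[0.268, 0.963, 0.0], [0.963, -0.268, 0.002], [0.002, -0.0, -1.0]]
force: [-2.4, 1.4, 8.8]
opening: 0.684
```

```bash
cat > look.py <<'E'
from h import *
import sys
k=sys.argv[1]
save('side','s%s.png'%k)
s=bot.read_state();print(s['time_s'],s['position'],s['force'],s['moment'],s['opening'])
R=s['tcp_rot'];print(np.degrees(np.arctan2(R[1,0],R[0,0])))
q=cv2.imread('pics/s%s.png'%k)
cv2.imwrite('pics/z%s.png'%k,cv2.resize(q[140:260,285:405],None,fx=5,fy=5,interpolation=cv2.INTER_CUBIC))
O=np.array([.6085,-.0588,.075]);psi=np.radians(-15.5);c=np.cos(np.pi/6)
ex=np.array([c*np.cos(psi),c*np.sin(psi),.5]);ey=np.array([-np.sin(psi),np.cos(psi),0]);n=np.cross(ex,ey)
d=s['position']-O;print('tcp in bed mm',(np.array([ex@d,ey@d,n@d])*1e3).round(1))
for arg in sys.argv[2:]:
    x,y,z=[float(v)/1e3 for v in arg.split(',')]
    print(arg,(R.T@(O+x*ex+y*ey+z*n-s['position'])*100).round(2))
E
python3 look.py 5
```

```text
4.6167 [ 0.67314263 -0.07627241  0.16081782] [-1.18377215  0.79461561  2.44840824] [ 0.10946856  0.2638052  -0.01664049] 0.6900074634571085
74.45804237520025
tcp in bed mm [100.9   0.4  40.8]
```

View pics/z5.png

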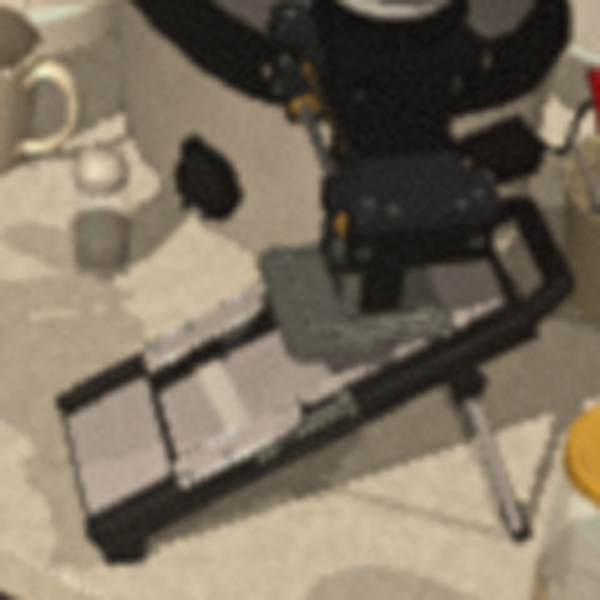

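Call:
arm_command(plan=[{"dx": 0,"dy": 0,"dz": 0.4,"twist": 0,"claw": 0},{"dx": 0,"dy": 0,"dz": 0.8,"twist": 0,"claw": 0},{"dx": 0,"dy": 0,"dz": 1.2,"twist": 0,"claw": 0},{"dx": 0,"dy": 0,"dz": 1.5,"twist": 0,"claw": 0}])

```text
time_s: 4.95
position: [0.6698, -0.0749, 0.1485]
tcp_rot: [[0.267, 0.964, -0.006], [0.964, -0.267, 0.004], [0.002, -0.007, -1.0]]
force: [-10.5, 3.1, 11.8]
opening: 0.688
```

```bash
python3 look.py 6
```

```text
5.0 [ 0.66952438 -0.07484782  0.14764752] [-10.41500078   3.07129245  10.76722475] [0.31600985 1.39619953 0.04012107] 0.6836553478988704
74.50168954161526
tcp in bed mm [91.   0.8 31.4]
```

View pics/z6.png

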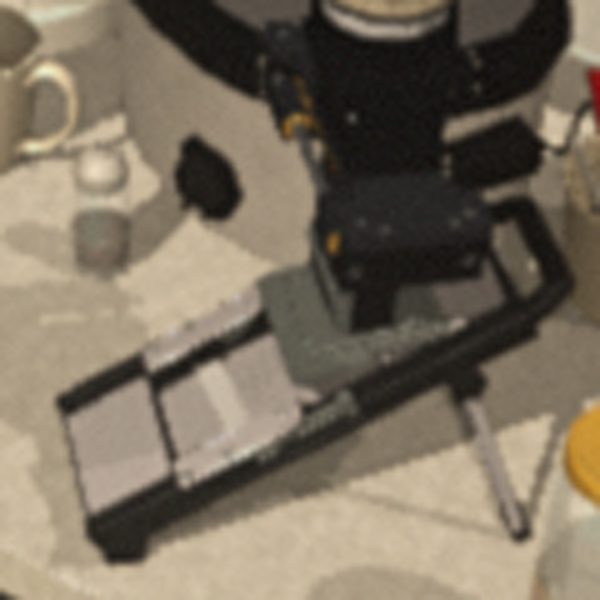

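Call:
arm_command(plan=[{"dx": 0,"dy": 0,"dz": 0.3,"twist": 0,"claw": 0},{"dx": 0,"dy": 0.1,"dz": 0.6,"twist": 0,"claw": 0},{"dx": 0,"dy": 0.1,"dz": 0.8,"twist": 0,"claw": 0},{"dx": 0,"dy": 0.1,"dz": 0.8,"twist": 0,"claw": 0}])

```text
time_s: 5.33
position: [0.6682, -0.0745, 0.1419]
tcp_rot: [[0.267, 0.964, -0.011], [0.964, -0.267, 0.004], [0.001, -0.011, -1.0]]
force: [-7.8, 2.2, 8.3]
opening: 0.685
```

```bash
python3 look.py 7 85,0,28
```

```text
5.3833 [ 0.66820869 -0.07449181  0.14181688] [-7.35139936  2.02173075  9.217141  ] [0.08899273 1.00785998 0.02352314] 0.6877950963484265
74.53135910194423
tcp in bed mm [86.9  0.8 27. ]
85,0,28 [-0.08 -0.21  0.01]
```

View pics/z7.png

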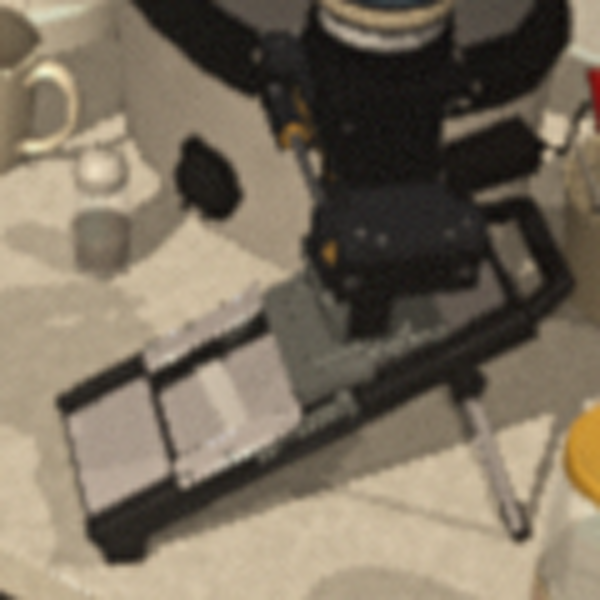

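Call:
arm_command(plan=[{"dx": -0.05,"dy": -0.5,"dz": 0.25,"twist": 0,"claw": 0},{"dx": -0.05,"dy": -1.2,"dz": 0.65,"twist": 0,"claw": 0},{"dx": -0.05,"dy": -1.9,"dz": 1.1,"twist": 0,"claw": 0},{"dx": -0.05,"dy": -2.6,"dz": 1.5,"twist": 0,"claw": 0},{"dx": -0.05,"dy": -2.6,"dz": 1.5,"twist": 0,"claw": 0}])

```text
time_s: 5.8
position: [0.6648, -0.0739, 0.1406]
tcp_rot: [[0.268, 0.963, 0.045], [0.964, -0.267, -0.01], [0.002, 0.046, -0.999]]
force: [21.3, -2.6, 18.1]
opening: 0.685
```

```bash
python3 look.py 8 -7,0,28
```

```text
5.85 [ 0.66469376 -0.07395212  0.1402516 ] [21.62294978 -3.58462791 17.36142571] [-0.72796754 -3.96847213  0.06098056] 0.6889124329299464
74.48297295639911
tcp in bed mm [83.   0.4 27.4]
-7,0,28 [-0.05 -8.02  4.1 ]
```

View pics/z8.png

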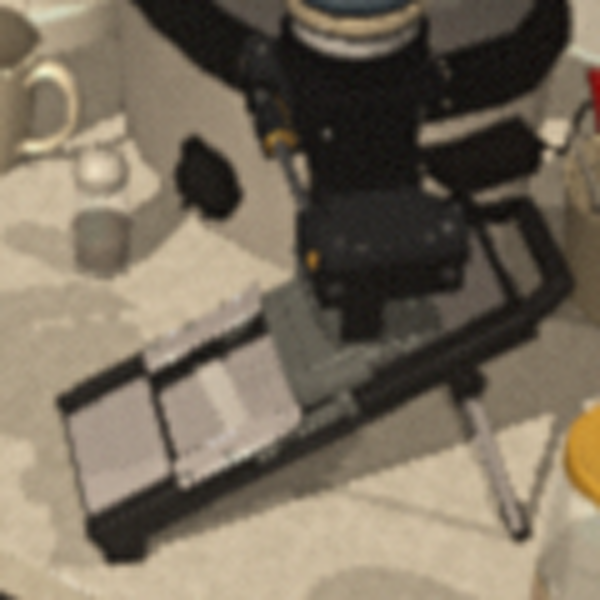

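```bash
cat > ov.py <<'E'
from h import *
import sys
k,out=sys.argv[1:3]
O=np.array([.6085,-.0588,.075]);psi=np.radians(-15.5);c=np.cos(np.pi/6)
ex=np.array([c*np.cos(psi),c*np.sin(psi),.5]);ey=np.array([-np.sin(psi),np.cos(psi),0]);n=np.cross(ex,ey)
q=cv2.imread('pics/s%s.png'%k)
x0,y0,f=305,165,8
A=cv2.resize(q[y0:y0+75,x0:x0+95],None,fx=f,fy=f,interpolation=cv2.INTER_CUBIC)
s=float(sys.argv[3])
def dot(P,col,r=3):
    for x,y,z in P:
        u=proj('side',O+(x*ex+y*ey+z*n)/1e3)[0]; cv2.circle(A,tuple(int(v) for v in (u-[x0,y0]+.5)*f),r,col,-1)
dot([(s-45,-45,8),(s-45,45,8),(s,-45,8),(s,-36,8),(s+45,-36,8),(s+45,36,8)],(0,0,255))
dot([(s-32,-32,12),(s-32,32,12),(s+32,-32,12)],(255,0,255))
dot([(34,38,13),(34,-38,13),(34,-47,13),(34,47,13)],(0,255,0))
dot([(s-14,-30,52),(s+14,-30,52)],(255,255,0))
cv2.imwrite('pics/'+out,A)
E
python3 ov.py 8 o8.png 88
```

```text
(no output)
```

View pics/o8.png

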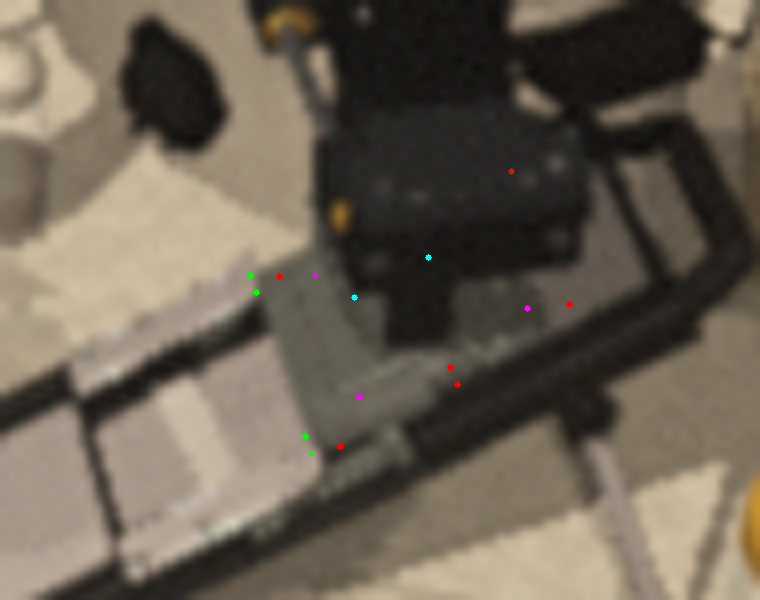

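```bash
python3 - <<'E'
import cv2,numpy as np
q=cv2.imread('pics/s8.png')[185:235,330:395]
a=cv2.resize(q,None,fx=12,fy=12,interpolation=cv2.INTER_CUBIC).astype(float)
a=np.clip((a-20)*1.9,0,255).astype(np.uint8)
cv2.imwrite('pics/e8.png',a)
E
```

```text
(no output)
```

View pics/e8.png

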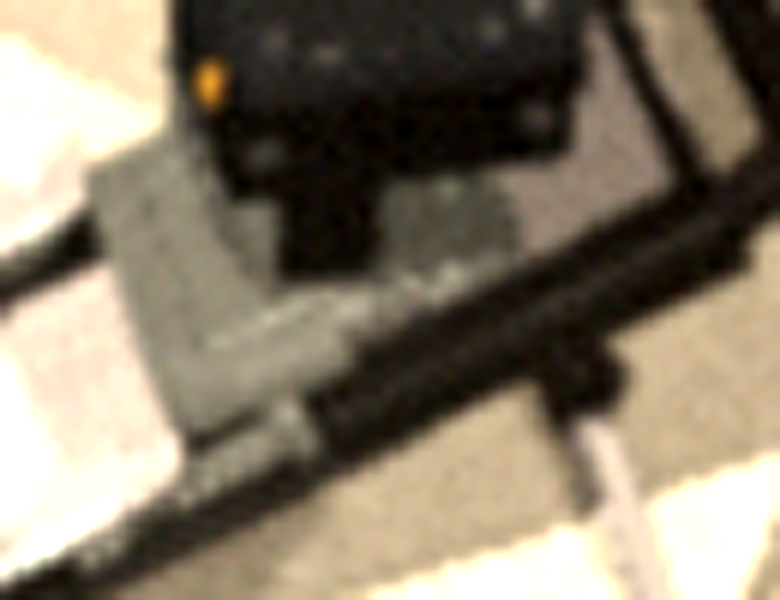

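```bash
cat > pl.py <<'E'
from h import *
O=np.array([.6085,-.0588,.075]);psi=np.radians(-15.5);c=np.cos(np.pi/6)
ex=np.array([c*np.cos(psi),c*np.sin(psi),.5]);ey=np.array([-np.sin(psi),np.cos(psi),0]);n=np.cross(ex,ey)
B=np.c_[ex,ey,n]
def ony(p,y):
    a,d=ray('side',p); a=B.T@(a-O); d=B.T@d; return ((a+d*(y/1e3-a[1])/d[1])*1e3).round(1)
E
python3 - <<'E'
from pl import *
f=lambda x,y:(330+(x+.5)/12-.5,185+(y+.5)/12-.5)
print('noseR',ony(f(185,432),-45),ony(f(185,432),-42))
print('noseL',ony(f(92,180),45),ony(f(92,180),42))
print('rearR top',ony(f(515,250),-36), 'deckFR',ony(f(208,345),-32),'deckRR',ony(f(465,265),-32))
print('lip end R',ony(f(190,460),-38),'L',ony(f(85,170),38))
E
```

```text
noseR [ 38.  -45.   10.8] [ 37.3 -42.    7.8]
noseL [36.8 45.  10.4] [37.4 42.  13.1]
rearR top [121.7 -36.    4.4] deckFR [ 51.4 -32.   19. ] deckRR [109.9 -32.    3.6]
lip end R [ 33.4 -38.   -4.9] L [38.2 38.  20.6]
```

Call:
arm_command(plan=[{"dx": 0,"dy": 0.35,"dz": -0.2,"twist": 0,"claw": 0},{"dx": 0,"dy": 0.8,"dz": -0.4,"twist": 0,"claw": 0},{"dx": 0,"dy": 0.9,"dz": -0.2,"twist": 0,"claw": 0},{"dx": 0,"dy": 1.0,"dz": 0.1,"twist": 0,"claw": 0},{"dx": 0,"dy": 1.1,"dz": 0.3,"twist": 0,"claw": 0}])

```text
time_s: 6.27
position: [0.6727, -0.0762, 0.1378]
tcp_rot: [[0.267, 0.963, 0.038], [0.964, -0.267, -0.008], [0.002, 0.038, -0.999]]
force: [-9.1, 2.1, 21.8]
opening: 0.689
```

```bash
cat >> look.py <<'E'
print('toolz',R[:,2].round(3),'ex,n in tool',(R.T@ex).round(3),(R.T@n).round(3),'F bed',(np.array([ex@s['force'],ey@s['force'],n@s['force']])).round(1))
a=cv2.resize(q[180:235,315:395],None,fx=10,fy=10,interpolation=cv2.INTER_CUBIC).astype(float)
cv2.imwrite('pics/e%s.png'%k,np.clip((a-20)*1.8,0,255).astype(np.uint8))
E
python3 look.py 9
```

```text
6.3167 [ 0.67272325 -0.07620538  0.13781568] [-4.82350684  0.74927893 12.08931209] [ 0.0010601   0.71156934 -0.11674009] 0.6827070454741879
74.49713008736082
tcp in bed mm [89.   0.4 21.1]
toolz [ 0.037 -0.008 -0.999] ex,n in tool [ 0.001  0.885 -0.466] [ 0.002 -0.466 -0.885] F bed [ 1.8 -0.6 12.9]
```

View pics/e9.png

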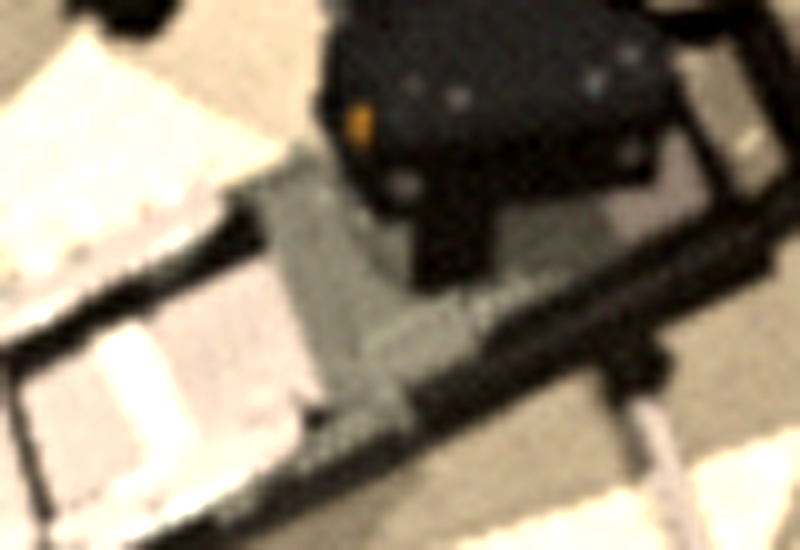

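```bash
python3 - <<'E'
from pl import *
f=lambda x,y:(315+(x+.5)/10-.5,180+(y+.5)/10-.5)
print('noseR',ony(f(328,400),-45))
print('noseL',ony(f(262,192),45))
print('rearR top',ony(f(612,240),-36), 'deckFR',ony(f(368,348),-32),'deckRR',ony(f(545,278),-32))
E
```

```text
noseR [ 44.9 -45.    9.9]
noseL [46.4 45.   6.6]
rearR top [131.7 -36.    4.7] deckFR [ 59.7 -32.    7.5] deckRR [110.5 -32.   -0.2]
```

Call:
arm_command(plan=[{"dx": 0,"dy": -0.4,"dz": 0.1,"twist": 0,"claw": 0},{"dx": 0,"dy": -0.9,"dz": 0.35,"twist": 0,"claw": 0},{"dx": 0,"dy": -1.4,"dz": 0.6,"twist": 0,"claw": 0},{"dx": 0,"dy": -1.9,"dz": 0.85,"twist": 0,"claw": 0},{"dx": 0,"dy": -1.9,"dz": 0.85,"twist": 0,"claw": 0}])

```text
time_s: 6.73
position: [0.6523, -0.0701, 0.1265]
tcp_rot: [[0.268, 0.963, 0.033], [0.964, -0.267, -0.006], [0.003, 0.033, -0.999]]
force: [0.1, 0.1, -1.4]
opening: 0.686
```

```bash
python3 look.py 10
```

```text
6.7833 [ 0.65316215 -0.07056474  0.12711553] [-0.21280179  0.04074326 -1.13948156] [ 0.01473375  0.03693591 -0.03951335] 0.6900539983163764
74.50355513171674
tcp in bed mm [66.1  0.6 22. ]
toolz [ 0.034 -0.007 -0.999] ex,n in tool [ 0.001  0.883 -0.47 ] [ 0.002 -0.47  -0.883] F bed [-0.8 -0.  -0.9]
```

View pics/e10.png

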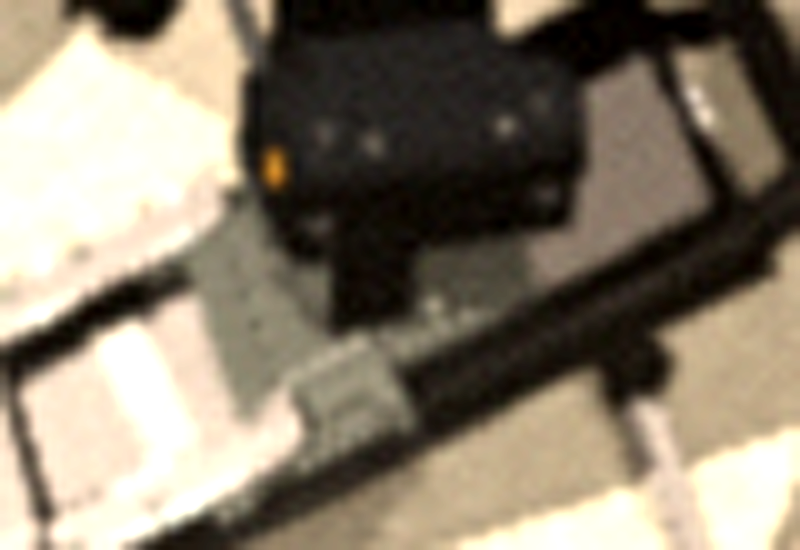

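Call:
arm_command(plan=[{"dx": 0,"dy": 0,"dz": 0,"twist": 0,"claw": 0.78},{"dx": 0,"dy": 0,"dz": 0,"twist": 0,"claw": 0.78},{"dx": 0,"dy": 0,"dz": -0.4,"twist": 0,"claw": 0.78},{"dx": 0,"dy": 0,"dz": -0.4,"twist": 0,"claw": 0.78}])

```text
time_s: 7.12
position: [0.6538, -0.0708, 0.1321]
tcp_rot: [[0.267, 0.963, 0.036], [0.964, -0.267, -0.008], [0.002, 0.037, -0.999]]
force: [0.2, -0.1, 0.0]
opening: 0.773
```

```bash
python3 look.py 11
```

```text
7.1667 [ 0.65379139 -0.07084146  0.13197352] [ 0.02260047 -0.28728343  0.40952607] [0.09086064 0.01819785 0.00812887] 0.7717880279150892
74.49760637111663
tcp in bed mm [69.1  0.5 25.9]
toolz [ 0.036 -0.008 -0.999] ex,n in tool [ 0.001  0.884 -0.468] [ 0.002 -0.468 -0.884] F bed [ 0.3 -0.3  0.3]
```

View pics/e11.png

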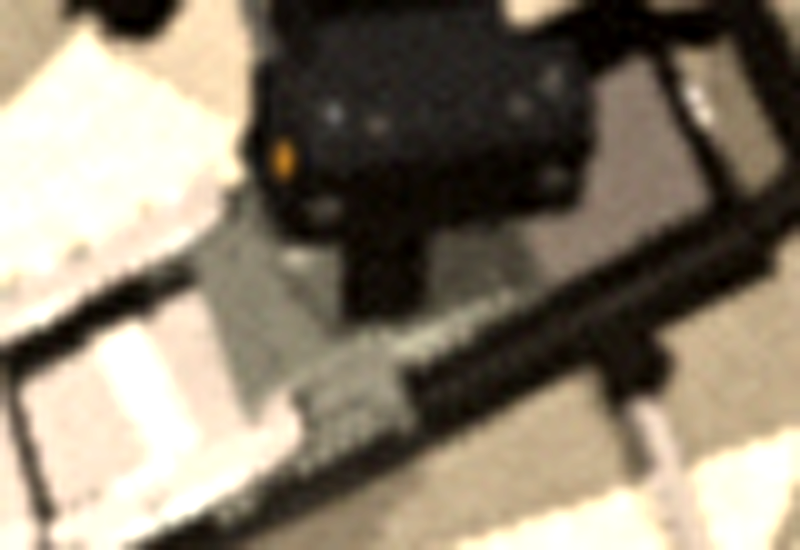

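Call:
arm_command(plan=[{"dx": 0,"dy": 0,"dz": 0,"twist": 0,"claw": 0},{"dx": 0,"dy": 0,"dz": 0,"twist": 0,"claw": 0},{"dx": 0,"dy": 0,"dz": 0,"twist": 0,"claw": 0},{"dx": 0,"dy": -0.4,"dz": 0.2,"twist": 0,"claw": 0},{"dx": 0,"dy": -0.9,"dz": 0.45,"twist": 0,"claw": 0},{"dx": 0,"dy": -1.5,"dz": 0.75,"twist": 0,"claw": 0},{"dx": 0,"dy": -2.1,"dz": 1.1,"twist": 0,"claw": 0},{"dx": 0,"dy": -2.7,"dz": 1.4,"twist": 0,"claw": 0}])

```text
time_s: 7.83
position: [0.6394, -0.0668, 0.1248]
tcp_rot: [[0.268, 0.961, 0.064], [0.964, -0.267, -0.015], [0.002, 0.065, -0.998]]
force: [9.5, -1.5, 18.1]
opening: 0.687
```

```bash
python3 look.py 12
```

```text
7.8833 [ 0.63651568 -0.0659281   0.1231487 ] [1.95438251 0.89274791 3.4826118 ] [-0.03065704 -0.66902492 -0.00075653] 0.6845133616524613
74.49108575132979
tcp in bed mm [49.1  0.6 27.2]
toolz [ 0.058 -0.014 -0.998] ex,n in tool [ 0.001  0.894 -0.448] [ 0.002 -0.448 -0.894] F bed [3.2 1.4 2.2]
```

View pics/e12.png

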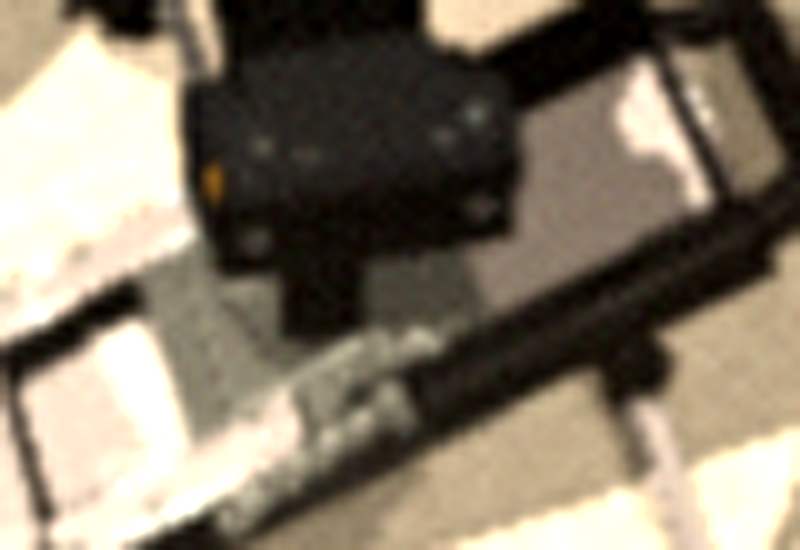

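Call:
arm_command(plan=[{"dx": 0,"dy": -0.5,"dz": 0.2,"twist": 0,"claw": 0},{"dx": 0,"dy": -1.1,"dz": 0.5,"twist": 0,"claw": 0},{"dx": 0,"dy": -1.8,"dz": 0.85,"twist": 0,"claw": 0},{"dx": 0,"dy": -2.5,"dz": 1.2,"twist": 0,"claw": 0},{"dx": 0,"dy": -3.0,"dz": 1.45,"twist": 0,"claw": 0},{"dx": 0,"dy": -3.0,"dz": 1.45,"twist": 0,"claw": 0}])

```text
time_s: 8.38
position: [0.6049, -0.057, 0.1049]
tcp_rot: [[0.267, 0.962, 0.051], [0.964, -0.267, -0.012], [0.002, 0.052, -0.999]]
force: [1.4, -0.5, -1.9]
opening: 0.682
```

```bash
python3 look.py 13
```

```text
8.4333 [ 0.60491226 -0.05698218  0.10489948] [-0.37100363  0.34225895 -1.71352398] [ 0.15559654  0.07971849 -0.04367185] 0.6852236743563647
74.49823725349489
tcp in bed mm [11.5  0.8 27.9]
toolz [ 0.05  -0.012 -0.999] ex,n in tool [ 0.001  0.891 -0.455] [ 0.002 -0.455 -0.891] F bed [-1.2  0.2 -1.3]
```

View pics/e13.png

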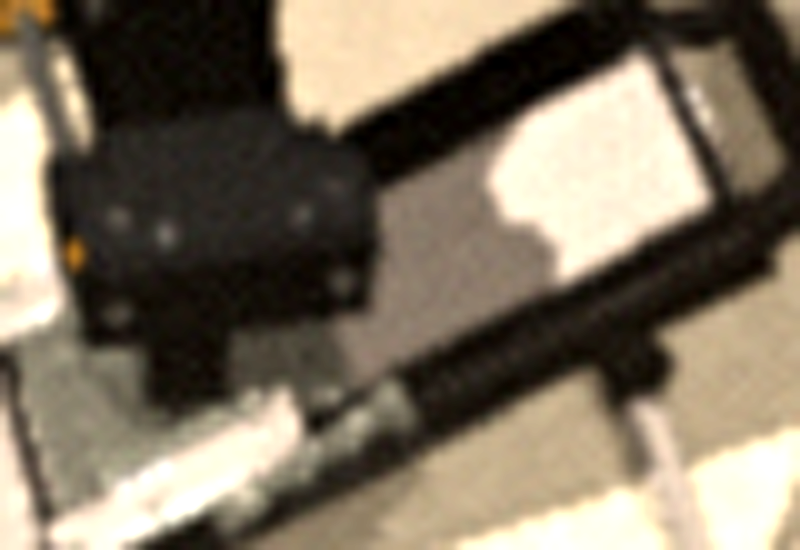

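Call:
arm_command(plan=[{"dx": 0,"dy": -0.4,"dz": 0.2,"twist": 0,"claw": 0},{"dx": 0,"dy": -0.8,"dz": 0.4,"twist": 0,"claw": 0},{"dx": 0,"dy": -1.2,"dz": 0.6,"twist": 0,"claw": 0},{"dx": 0,"dy": -1.4,"dz": 0.7,"twist": 0,"claw": 0},{"dx": 0,"dy": -1.4,"dz": 0.7,"twist": 0,"claw": 0}])

```text
time_s: 8.85
position: [0.5996, -0.0557, 0.1016]
tcp_rot: [[0.268, 0.961, 0.069], [0.963, -0.268, -0.017], [0.002, 0.071, -0.997]]
force: [8.3, -2.5, 12.5]
opening: 0.688
```

```bash
python3 look.py 14; python3 - <<'E'
import cv2,numpy as np
q=cv2.imread('pics/s14.png')[195:250,290:370]
a=cv2.resize(q,None,fx=10,fy=10,interpolation=cv2.INTER_CUBIC)
cv2.imwrite('pics/g14.png',a)
E
```

```text
8.9 [ 0.5995965  -0.05572631  0.10159581] [ 7.93090192 -0.91705167 12.29844029] [-0.30021039 -1.4721586  -0.11415738] 0.690561015188667
74.44596992202551
tcp in bed mm [ 5.2  0.6 27.7]
toolz [ 0.069 -0.017 -0.998] ex,n in tool [ 0.002  0.899 -0.438] [ 0.002 -0.438 -0.899] F bed [13.   1.2  6.7]
```

View pics/g14.png

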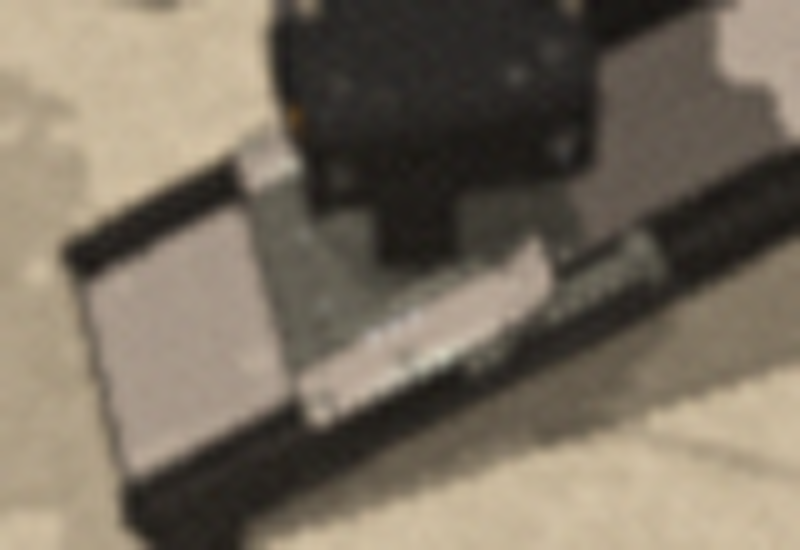

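Call:
arm_command(plan=[{"dx": 0,"dy": -0.9,"dz": 0.4,"twist": 0,"claw": 0},{"dx": 0,"dy": -1.6,"dz": 0.7,"twist": 0,"claw": 0},{"dx": 0,"dy": -2.0,"dz": 0.9,"twist": 0,"claw": 0},{"dx": 0,"dy": -2.0,"dz": 0.9,"twist": 0,"claw": 0}])

```text
time_s: 9.23
position: [0.5984, -0.0554, 0.1015]
tcp_rot: [[0.27, 0.957, 0.11], [0.963, -0.268, -0.028], [0.003, 0.113, -0.994]]
force: [14.2, -1.9, 28.5]
opening: 0.684
```

```bash
python3 look.py 15; python3 - <<'E'
import cv2,numpy as np
q=[cv2.imread('pics/s%s.png'%k)[205:245,325:365] for k in ('0','12','15')]
cv2.imwrite('pics/g15.png',np.hstack([cv2.resize(a,None,fx=6.6,fy=6.6,interpolation=cv2.INTER_CUBIC) for a in q]))
E
```

```text
9.2833 [ 0.59841804 -0.05544687  0.10148697] [13.06178006 -1.35246267 29.10060903] [-0.294271   -2.75807835 -0.06609492] 0.6906385849084229
74.35265936614024
tcp in bed mm [ 4.1  0.5 28.2]
toolz [ 0.109 -0.027 -0.994] ex,n in tool [ 0.004  0.917 -0.399] [ 0.001 -0.399 -0.917] F bed [25.8  2.2 18.7]
```

View pics/g15.png

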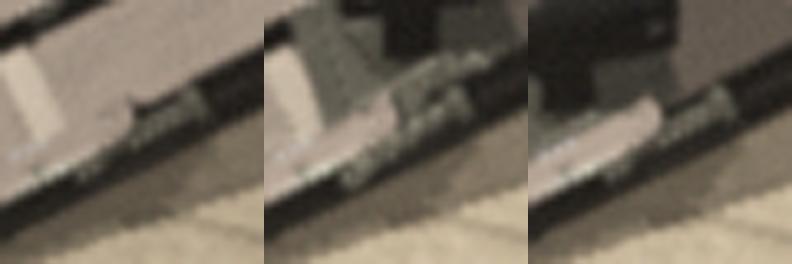

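Call:
arm_command(plan=[{"dx": 0,"dy": 0,"dz": 0,"twist": 0,"claw": 1},{"dx": 0,"dy": 0,"dz": 0,"twist": 0,"claw": 1},{"dx": 0,"dy": 0,"dz": 0,"twist": 0,"claw": 1},{"dx": 0,"dy": 0,"dz": -1,"twist": 0,"claw": 1},{"dx": 0,"dy": 0,"dz": -3,"twist": 0,"claw": 1},{"dx": 0,"dy": 0,"dz": -6,"twist": 0,"claw": 1},{"dx": 0,"dy": 0,"dz": -9,"twist": 0,"claw": 1},{"dx": 0,"dy": 0,"dz": -11,"twist": 0,"claw": 1}])

```text
time_s: 9.95
position: [0.5844, -0.0518, 0.2115]
tcp_rot: [[0.269, 0.957, 0.106], [0.963, -0.268, -0.026], [0.003, 0.109, -0.994]]
force: [0.3, -0.5, 0.1]
opening: 0.994
```

```bash
python3 look.py 16
```

```text
10.0 [ 0.58633809 -0.05220049  0.21514021] [1.15196234 0.18775489 0.99554005] [ 0.00340689  0.0084883  -0.01303758] 0.9981085807499098
74.3838776399816
tcp in bed mm [ 50.    0.4 132.9]
toolz [ 0.112 -0.028 -0.993] ex,n in tool [ 0.003  0.918 -0.396] [ 0.002 -0.396 -0.918] F bed [1.4 0.5 0.3]
```

View pics/z16.png

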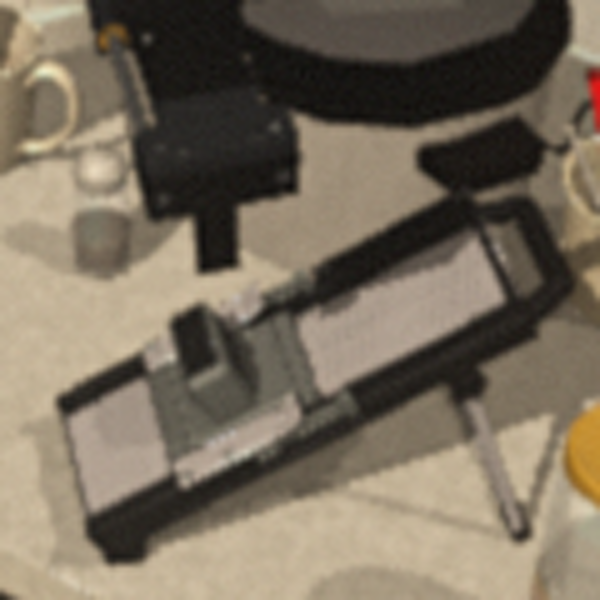

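Call:
arm_command(plan=[{"dx": 1,"dy": -1,"dz": -2,"twist": 0,"claw": 1},{"dx": 4,"dy": -2,"dz": -4,"twist": 0,"claw": 1},{"dx": 8,"dy": -3,"dz": -5,"twist": 0,"claw": 1},{"dx": 12,"dy": -4,"dz": -6,"twist": 0,"claw": 1},{"dx": 16,"dy": -5,"dz": -6,"twist": 0,"claw": 1},{"dx": 20,"dy": -6,"dz": -6,"twist": 0,"claw": 1},{"dx": 24,"dy": -7,"dz": -6,"twist": 0,"claw": 1},{"dx": 27,"dy": -8,"dz": -6,"twist": 0,"claw": 1}])

```text
time_s: 10.67
position: [0.5734, 0.2337, 0.2643]
tcp_rot: [[0.268, 0.957, 0.107], [0.963, -0.266, -0.029], [0.001, 0.111, -0.994]]
force: [-0.2, -0.3, 0.4]
opening: 0.996
```

```bash
python3 look.py 17; python3 - <<'E'
from h import *
save('top','t17.png')
t=[cv2.imread('pics/t%s.png'%k)[92:222,285:370] for k in('0','17')]
cv2.imwrite('pics/g17.png',np.hstack([cv2.resize(a,None,fx=4.6,fy=4.6,interpolation=cv2.INTER_CUBIC) for a in t]))
E
```

```text
10.7167 [0.572557   0.23884613 0.26402647] [0.25020217 2.96708886 0.29389137] [0.15711079 0.02577989 0.0265916 ] 0.9971984161806237
74.65886215132662
tcp in bed mm [ -4.4 277.2 220.8]
toolz [ 0.107 -0.024 -0.994] ex,n in tool [ 0.     0.916 -0.402] [ 0.006 -0.402 -0.915] F bed [-0.3  2.9  0.5]
```

View pics/g17.png

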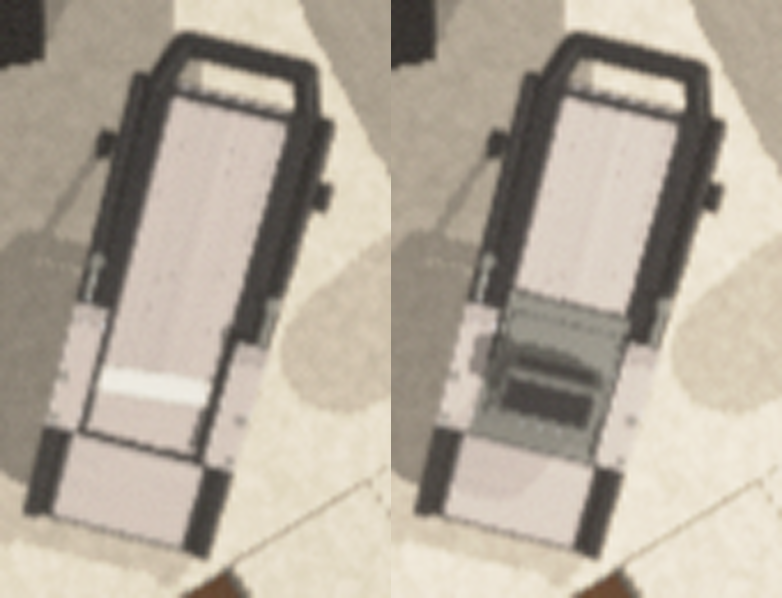

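View pics/t17.png

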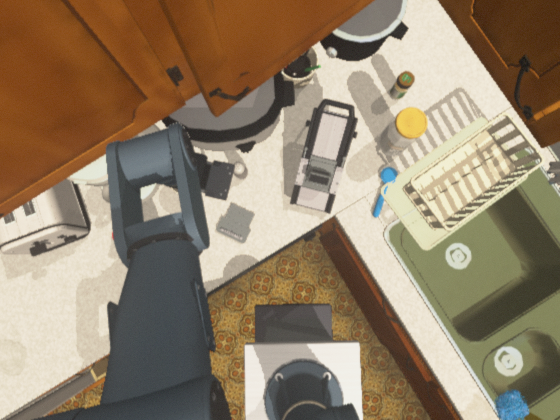

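View pics/e17.png

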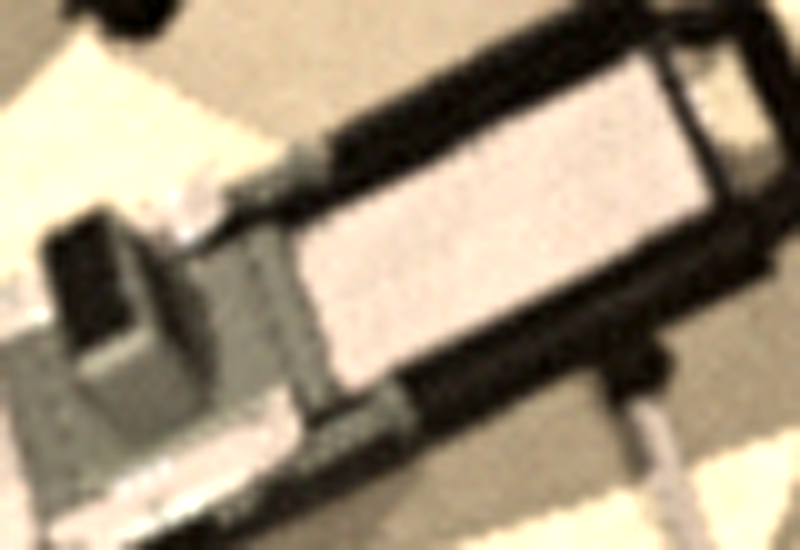

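```bash
python3 - <<'E'
from pl import *
def onp(p,h,v='top'):
    a,d=ray(v,p); a=B.T@(a-O); d=B.T@d; return ((a+d*(h/1e3-a[2])/d[2])*1e3).round(1)
f=lambda x,y:(285+(x+.5)/4.6-.5,92+(y+.5)/4.6-.5)
print('rear edge',onp(f(121,290),8),onp(f(239,320),8))
e=lambda x,y:(315+(x+.5)/10-.5,180+(y+.5)/10-.5)
print('side rear edge',onp(e(283,225),8,'side'),onp(e(333,395),8,'side'))
g=lambda im,r:im[r[0]:r[1],r[2]:r[3]].astype(int)
bot.capture('side')
for v,a,b,rs in(('top','t0','t17',[(146,160,300,310),(155,170,336,346)]),('side','s0','s17',[(192,204,335,350),(216,232,335,358)])):
    A=cv2.imread(f'pics/{a}.png');Bb=cv2.imread(f'pics/{b}.png')
    for r in rs: print(v,r,abs(g(A,r)-g(Bb,r)).mean().round(1))
s=bot.read_state();print(s['time_s'],s['position'],s['force'],abs(s['qvel']).max())
A=cv2.imread('pics/s0.png');Bb=cv2.imread('pics/s17.png')
cv2.imwrite('pics/cc.png',np.hstack([cv2.resize(x[180:235,325:365],None,fx=9,fy=9,interpolation=cv2.INTER_CUBIC) for x in(A,Bb)]))
E
```

```text
rear edge [49.7 34.   8. ] [ 49.1 -35.9   8. ]
side rear edge [49.2 27.1  8. ] [ 46.3 -42.3   8. ]
top (146, 160, 300, 310) 4.9
top (155, 170, 336, 346) 7.4
side (192, 204, 335, 350) 3.2
side (216, 232, 335, 358) 14.0
10.8167 [0.57308535 0.23289034 0.26399663] [-0.11193169 -0.37756403 -0.50870294] 3.29445019809292
```

View pics/cc.png

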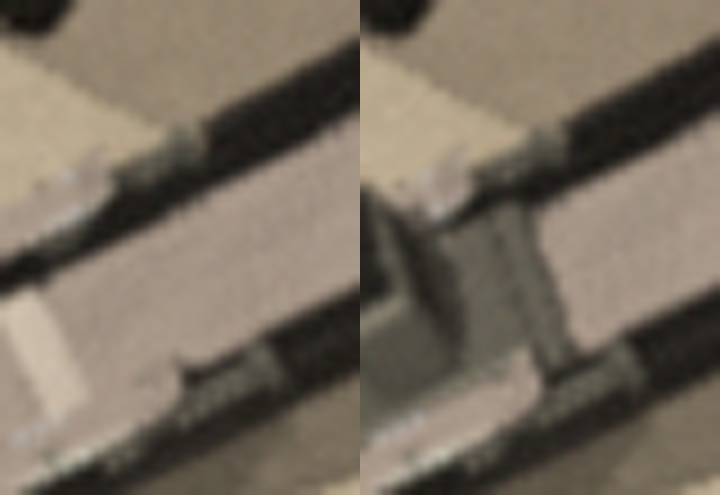

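```bash
python3 - <<'E'
from pl import *
def onp(p,h,v='top'):
    a,d=ray(v,p); a=B.T@(a-O); d=B.T@d; return ((a+d*(h/1e3-a[2])/d[2])*1e3).round(1)
# intensity profiles along bed middle offsets (y=-20..20 avg) in top, h=8
for v,k in (('top','t0'),('top','t17'),('side','s17'),('side','s0')):
    im=cv2.GaussianBlur(cv2.imread(f'pics/{k}.png'),(0,0),.6).max(2).astype(np.float32)
    xs=np.arange(-60,62,2.);ys=np.arange(-33,-20,1.) 
    P=np.array([[O+B@np.array([x,y,8])*1e-3*np.array([1,1,1]) if 0 else O+B@(np.array([x,y,8])/1e3) for y in ys] for x in xs]).reshape(-1,3)
    q=proj(v,P).astype(np.float32)
    val=cv2.remap(im,q[:,0].reshape(len(xs),-1),q[:,1].reshape(len(xs),-1),cv2.INTER_LINEAR).mean(1)
    print(v,k,[(int(x),int(z)) for x,z in zip(xs,val) if x<-36 or x>36])
# lateral profiles across the catch visible area x 38..52 at h=8
for v,ks in(('top',('t0','t17')),('side',('s0','s12','s13','s14','s17'))):
  for k in ks:
    im=cv2.imread(f'pics/{k}.png').max(2).astype(np.float32)
    for sgn in(1,-1):
        if v=='side' and sgn==1 and k in('s12',): pass
        xs=np.arange(40,54,1.);ys=np.arange(36,66,2.)*sgn
        P=np.array([[O+B@(np.array([x,y,10])/1e3) for y in ys] for x in xs]).reshape(-1,3)
        q=proj(v,P).astype(np.float32)
        val=cv2.remap(im,q[:,0].reshape(len(xs),-1),q[:,1].reshape(len(xs),-1),cv2.INTER_LINEAR).mean(0)
        print(k,sgn,val.astype(int))
E
```

```text
top t0 [(-60, 211), (-58, 211), (-56, 212), (-54, 213), (-52, 213), (-50, 212), (-48, 208), (-46, 194), (-44, 169), (-42, 138), (-40, 120), (-38, 129), (38, 167), (40, 168), (42, 172), (44, 178), (46, 185), (48, 190), (50, 192), (52, 192), (54, 191), (56, 191), (58, 193), (60, 194)]
top t17 [(-60, 220), (-58, 219), (-56, 220), (-54, 221), (-52, 221), (-50, 221), (-48, 217), (-46, 206), (-44, 187), (-42, 168), (-40, 155), (-38, 152), (38, 145), (40, 147), (42, 150), (44, 151), (46, 147), (48, 142), (50, 148), (52, 166), (54, 185), (56, 196), (58, 200), (60, 201)]
side s17 [(-60, 167), (-58, 168), (-56, 168), (-54, 169), (-52, 169), (-50, 166), (-48, 157), (-46, 140), (-44, 120), (-42, 106), (-40, 100), (-38, 100), (38, 94), (40, 96), (42, 98), (44, 98), (46, 101), (48, 114), (50, 136), (52, 154), (54, 162), (56, 163), (58, 163), (60, 162)]
side s0 [(-60, 167), (-58, 167), (-56, 168), (-54, 169), (-52, 169), (-50, 166), (-48, 155), (-46, 133), (-44, 106), (-42, 92), (-40, 103), (-38, 131), (38, 165), (40, 166), (42, 166), (44, 166), (46, 165), (48, 164), (50, 163), (52, 162), (54, 162)
[... 229 characters left out ...]
146 148]
t17 -1 [103  83  76  75  73  73  89 121 146 152 178 223 232 226 218]
s0 1 [ 53  64  74  81  86  96 112 133 153 169 176 178 177 175 173]
s0 -1 [166 166 164 157 140 111  82  64  63  76  87  91  91  86  76]
s12 1 [34 36 38 39 41 42 43 45 46 48 50 51 51 49 46]
s12 -1 [105 103 102  99  95  89  85  83  86  98 111 114 108  97  83]
s13 1 [43 43 44 44 44 43 43 43 43 43 43 43 43 43 42]
s13 -1 [ 67  71  77  81  81  71  58  53  62  80  96 103 101  93  83]
s14 1 [44 43 43 43 42 42 43 42 42 42 42 42 43 43 44]
s14 -1 [76 78 81 83 82 72 59 55 64 81 95 99 98 93 82]
s17 1 [ 50  62  73  80  86  95 112 133 154 169 177 179 178 176 174]
s17 -1 [117 113 108 101  92  77  62  55  61  76  89  92  91  86  75]
```

```bash
python3 -c "
from rig import bot
print(bot.hand_in()); s=bot.read_state(); print(s['time_s'],s['force'])"
```

```text
the job is handed in; nothing more can be done
None
the job is handed in; nothing more can be done
```

The guard is home over the blade with both catches sprung in behind it. I let go, moved the arm clear and handed the job in at about 10.8 s; no verdict was reported.

- **What I did:** I gripped the guard across the 60 mm width of its grip block and pressed it onto the bed so it swung parallel to the slope. I then slid it down under the lips, past both catches, to a hard stop at about 26 N along the slope. The first slide jammed because the nose was slightly high at the lip ends. I backed up, pressed it flatter, and it went in. I also took a slightly higher grip partway down to keep the fingers clear of the lips.
- **Checks that agreed:**
  - The right catch was visibly pushed outward as the guard passed. I saw only that side open, and no joint reading confirms how far either one opened.
  - After release, both catches match their starting pictures.
  - The nose is against the stop, and nothing was touching the tool.
  - The spare insert, salt shaker and jar look unmoved in the last top picture, and the mug in the last side crop where it shows.
- **Check that disagreed:** the guard's rear edge measured about 49 mm up the slope in my bed frame, where 45 mm was expected. The nose stop edge also measured about 3 mm up-slope, so I took this as an offset in my estimate of the bed's origin. The closed catches and the hard stop support that.

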